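# Roll a carving blank up the ramp into its rest

### The job

With the fingertips behind it, gently push the round wooden blank up the sloping ramp, over the lip at the top and into the red-floored rest against the dark stop, then take the hand away. Keep the fingers against it all the way up the slope, so that it never rolls free or runs back down. Do not grip, straddle or lift the blank, and leave the carving tools and other loose things where they are.

Things in the scene. Friction and masses are not known exactly. Their poses are not given: they have to be found in the camera images.
- ramp: Fixed smooth waxed wooden loading ramp, 150 mm wide. Origin: under its base at table height, on its centre line; x points uphill, y across, z up; its yaw varies. Along x: dark strip 6 mm high from -136 to -124 mm; level apron, 12 mm above the table, up to -45 mm; then a 10 degree slope to the crest. Side guides 118 mm apart (10 mm thick) stand 10 mm above apron and slope, 15 mm above the rest.
- ramp_crest (a point): Middle of the crest, the top edge of the ramp's slope: 55 mm uphill of the ramp's origin, 29.6 mm above the table. Beyond it a 4 mm step leads down to the level red floor of the rest (25.6 mm above the table). Axes as the ramp.
- ramp_stop (a point): Middle of the foot of the dark stop's downhill face, on the floor of the rest: 111 mm uphill of the ramp's origin, 25.6 mm above the table. The stop is 22 mm thick and its top 76 mm above the table. Axes as the ramp.
- blank_center (a point): Centre of the loose pale wooden cylinder, 72 mm in diameter, 110 mm long, 0.15 to 0.35 kg, two dark bands; x is its axis. Starts on the apron, axis across the ramp, 48 mm above the table, 60 to 85 mm downhill of the ramp's origin; ends about 73 mm uphill, 62 mm above the table, within 5 mm of the stop. Rolls back if let go on the slope; past the crest it drops into the rest and stays.
- blank: The same blank; its origin is on its skin, 36 mm from its axis, and turns with it as it rolls: use blank_center.
- gouge: Loose gouge lying flat on the table beside the ramp's +y side: dark handle 26 mm thick, steel blade along its +x, 235 mm long overall; origin under the joint of handle and blade. Leave alone.
- chisel: Loose chisel lying flat on the table beside the ramp's -y side: red handle 26 mm thick, steel blade along its +x, 235 mm long overall; origin under the joint of handle and blade. Leave alone.
- mallet: Loose carver's mallet lying on the table: dark wooden head 80 x 115 x 66 mm, handle out along its -x, 195 mm from the origin; origin under the head. Leave alone.
- stone: Loose sharpening stone in a wooden holder, 160 x 55 x 34 mm; origin under its centre. Leave alone.
- pigment: Loose closed pigment jar, amber with a red label, 60 mm in diameter, 85 mm high; origin under its centre. Leave alone.
- figure: Loose turned wooden figure, 64 mm in diameter, 118 mm high; origin under its centre. Leave alone.
- brush: Loose brush, 170 mm long, lying on the table; origin under its middle. Leave alone.
Things that resemble listed ones, but are neither listed nor needed, are in the scene too. What is shaped like the blank but blue or pink is not meant.

How it is judged:
On the way, in this order (a step that is already met when the one before it is completed fails the run):
1. the blank is on the slope, pushed by the fingers (x of blank_center in the frame of ramp between -0.025 and 0.05 m and contact force between the fingers and blank above 0.1 N), for 0.05 s.
2. the blank lies in the rest (x of blank_center in the frame of ramp between 0.068 and 0.082 m and y of blank_center in the frame of ramp between -0.01 and 0.01 m and z of blank_center in the frame of ramp between 0.057 and 0.0655 m and angle between the x axis of blank_center and the y axis of ramp, either way round below 0.1 rad), for 0.2 s.
At the end, for the whole second after the job is handed in: The blank lies at rest in the rest at the top of the ramp: its centre 68 to 82 mm uphill of the ramp's origin, within 10 mm of the centre line, 57 to 65.5 mm above the table, its axis across the ramp within 0.1 rad, speed under 10 mm/s (all of step 2 and linear speed of blank below 0.01 m/s); the robot touches nothing.
It fails at once if the blank is lifted off the ramp (over 14 mm) (z of blank_center in the frame of ramp above 0.08 m or (x of blank_center in the frame of ramp below -0.03 m and z of blank_center in the frame of ramp above 0.066 m)).
It fails at once if the blank rolls free on the slope: faster than 0.2 m/s with no finger touching it (x of blank_center in the frame of ramp between -0.045 and 0.05 m and contact force between the fingers and blank below 0.01 N and linear speed of blank above 0.2 m/s).
It fails at once if the fingers straddle the blank as for a grip (grasp point within 30 mm of its centre) (distance between the grasp point and blank_center below 0.03 m).
It fails at once if the blank leaves the ramp (z of blank_center in the frame of ramp below 0.04 m or y of blank_center in the frame of ramp above 0.03 m or y of blank_center in the frame of ramp below -0.03 m).
It fails at once if another loose thing is moved by more than 25 mm (distance of any of gouge, chisel, mallet, stone, pigment, figure, brush from where it was at the start of the episode above 0.025 m).
It also fails if it takes over 40 s, if anything falls off the work surface, if the arm or the gripper's body presses on something with over 40 N, if the wrist force passes 120 N, or if a joint passes its speed limit or range.

### The arm

A 6-joint arm with a two-finger parallel gripper is mounted at the origin on the work surface. World frame = base frame: x ahead of the robot, y to its left, z up, the work surface at z = 0. Lengths are in m, angles in rad, forces in N, time in s.
With the tool pointing down it reaches from about 0.375 to 0.975 m from the base axis. Payload 3.8 kg.
Tool frame: the origin (TCP) lies at the very end of the fingers, on their centre line; the grasp point (between the pads) lies 19 mm behind it; z points along the fingers, y is the line along which they close (so a half turn about z gives the same grasp; the last joint's range is limited). The gripper opens to 85 mm and grips with 20 to 120 N. Pads are 22 mm wide; open, the fingers measure 114 mm over their backs; the gripper's body (76 mm by 85 mm) begins 54 mm behind the grasp point. The pads swing forward as they close: fully open they stand 13 mm farther back than shut.
Start: joints at [1.288, 0.264, 1.604, -0, 1.274, -0.037], TCP at [0.164, 0.655, 0.231] pointing down, gripper open.
Joint ranges: [-2.63, 2.63], [-0.94, 2.18], [0.31, 2.57], [-1.31, 4.45], [0, 2.66], [-2.55, 2.55]. Speed limits (rad/s): [2.57, 2.57, 3.14, 3.14, 3.14, 3.14].

### API

Orientations are given as a rotation vector (axis times angle).
In Python, from workcell import read_state, read_camera, calibration, finish_job gives the robot as it stands.
- The arm moves only by the tool step_arm, never from a script. Its argument "commands" is a list of rows, each an object of numbers: "fingers": the gripper's target within -1 to 1 (shut at 1, half-way at 0, fully open at -1); "dx", "dy", "dz": the shift along the tool's x, y, z in m; "roll": the turn about the tool's z in degrees. In form: [{"fingers": .., "dx": .., "dy": .., "dz": .., "roll": ..}, ...]. A call has 1 to 8 rows; each row is the pose to reach, as a shift and turn from the pose commanded when the call began, along the tool's axes at that moment; what a row does not reach only later rows make up. A row lasts 1/8 s, in which the tool goes at most 62.5 mm and 10.7 degrees, less where a joint would pass 70% of its speed; a pose out of reach is approached as far as the arm can. A call with a gripper value outside its range is refused whole. The fingers move at their own pace and stop on an object; "squeeze" is the grip in N (left out, the last holds). Time passes only in rows, so rows that repeat a pose let the fingers close. It gives the time, the measured TCP pose, the force, the opening and the grip force at its end, in the units of the state.
- read_state(): the state, without advancing time (a new reading comes with each control period).
- read_camera(name): name is "scene" or "top" or "wrist"; returns (picture, depth): 400x640x3 uint8, blue, green, red; 400x640 float32, m along the optical axis (not along the pixel's ray), 0 where there is no reading.
- calibration(name): a dict with "intrinsics" (3x3 intrinsics, pixels), "world_to_cam" (4x4, takes a point from world to camera coordinates). Camera axes: x right, y up, looking along -z (the intrinsics and any distortion apply to the point x, -y, -z); pixel columns grow to the right and rows downward; lengths in m; the calibration is good to about 2 mm. The wrist camera is an equidistant fisheye: a pixel r from the principal point sees the ray r / f radians off the axis. A picture is of the moment at which its call begins: read the wrist's pose just before it. calibration takes no time and is no camera call; for the wrist camera it gives the pose at the moment of the call.
- finish_job(): hands the job in; it is judged then, once.
The state is a dict: "time": time; "q": joint angles; "joint_vel": joint speeds; "joint_torque": joint torques, N m; "tool_pos": TCP position; "tcp_rot": TCP orientation; "wrist_force": force on the tool from outside, world axes, zero at the start; "torque": the same for the moment, N m; "width": opening from 0.0 (shut) to 1.0 (fully open); "grip_force": force on a finger pad.
Only numpy, scipy, OpenCV 4.12 (cv2) and the standard library are available. Lean on these libraries where they do the work, as an engineer would, in place of code of your own. Each camera call takes 0.05 s, during which the arm holds its last target. There are 200 camera calls.

## Working session

There is one attempt and no reset: what is moved stays moved. The work goes in short steps, Python scripts to look and compute and a tool call to move; the robot and the scene stay as the last step left them, time stands still between calls to the robot, and variables do not carry over. Pictures are saved under pics/ and viewed, at most 10 in all, crops included, and the job is handed in when it is done.

Besides the shell and the picture viewer there is one more tool, called after "Emit:" as name(argument=value, ...), one argument or row to a line, values as JSON. step_arm: Moves the arm, as the interface text tells. Its arguments: {"type":"object","properties":{"commands":{"type":"array","items":{"type":"object","properties":{"fingers":{"type":"number"},"dx":{"type":"number"},"dy":{"type":"number"},"dz":{"type":"number"},"roll":{"type":"number"}}}},"squeeze":{"type":"number"}},"required":["commands"]}

```bash
mkdir -p pics; python3 - <<'E'
from workcell import *
import cv2,numpy as np
s=read_state();print(s['tool_pos'],s['tcp_rot'],s['time'])
for n in("top","scene"):
    im,d=read_camera(n);cv2.imwrite(f"pics/{n}.png",im);np.savez(f"{n}.npz",im=im,d=d,**calibration(n))
    c=calibration(n);print(c)
E
```

```text
[0.16402783 0.65403151 0.22996947] [-0.38505487 -3.11752757  0.00343629] 0.0
{'intrinsics': array([[425.65249217,   0.        , 325.47423431],
       [  0.        , 425.65249217, 195.7490116 ],
       [  0.        ,   0.        ,   1.        ]]), 'world_to_cam': array([[ 1.94584025e-02, -9.99809552e-01,  1.49373424e-03,
        -2.74948499e-02],
       [ 9.93770460e-01,  1.95048020e-02,  1.09726188e-01,
        -5.16190191e-01],
       [-1.09734425e-01, -6.50667356e-04,  9.93960730e-01,
        -1.18592503e+00],
       [ 0.00000000e+00,  0.00000000e+00,  0.00000000e+00,
         1.00000000e+00]])}
{'intrinsics': array([[407.61760448,   0.        , 322.81859945],
       [  0.        , 407.61760448, 203.6839163 ],
       [  0.        ,   0.        ,   1.        ]]), 'world_to_cam': array([[-0.23230551,  0.9726354 ,  0.00381163,  0.13283827],
       [-0.686292  , -0.16668931,  0.70796749,  0.32836615],
       [ 0.6892296 ,  0.16184886,  0.70623474, -1.53611166],
       [ 0.        ,  0.        ,  0.        ,  1.        ]])}
```

View pics/top.png

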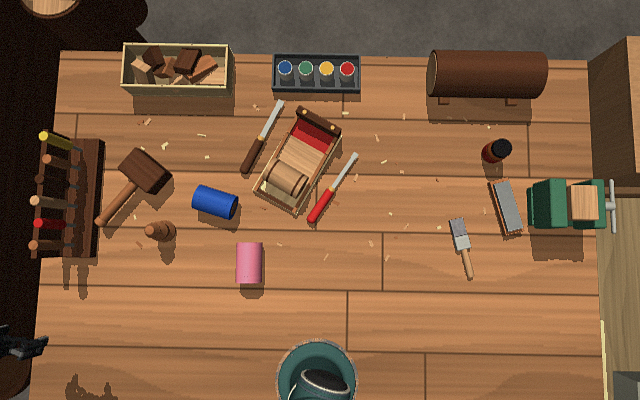

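View pics/scene.png

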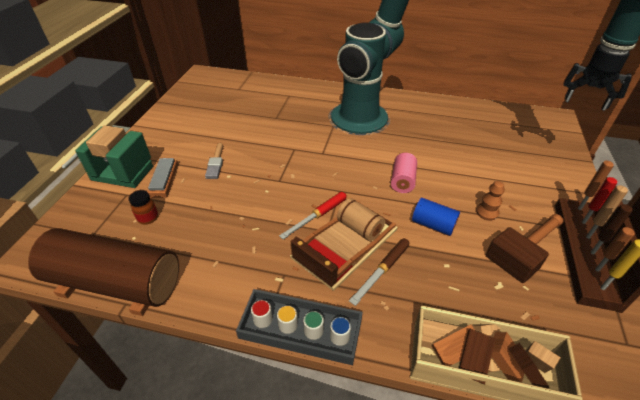

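The top view shows the ramp around (298,160) running uphill to the upper right, the blank at (287,180), the red rest at about (315,130) and the dark stop at (318,120). The gouge is at (262,137) and the chisel at (332,188). The blue (215,202) and pink (249,262) cylinders are decoys.

```bash
cat > h.py <<'E'
import numpy as np,cv2
def cloud(d,K,W):
    v,u=np.indices(d.shape);p=np.stack([(u-K[0,2])*d/K[0,0],-(v-K[1,2])*d/K[1,1],-d],-1)
    return (p-W[:3,3])@W[:3,:3]
def ray(u,v,z,K,W):
    d=np.array([(u-K[0,2])/K[0,0],-(v-K[1,2])/K[1,1],-1])@W[:3,:3];o=-W[:3,:3].T@W[:3,3]
    return o+d*(z-o[2])/d[2]
E
python3 - <<'E'
from h import *
f=np.load('top.npz');im,d,K,W=f['im'],f['d'],f['intrinsics'],f['world_to_cam']
P=cloud(d,K,W);Z=P[...,2];print('table z',np.median(Z[300:330,380:600]),Z[300:330,380:600].std())
m=((Z>.008)&(d>0)).astype(np.uint8);n,l,st,_=cv2.connectedComponentsWithStats(m,connectivity=4)
k=l[165,300];print(k,st[k]);A=P[l==k]
r=cv2.minAreaRect((A[:,:2]*1000).astype(np.float32));print('rect',r)
hsv=cv2.cvtColor(im,cv2.COLOR_BGR2HSV)
red=((hsv[...,0]<6)|(hsv[...,0]>174))&(hsv[...,1]>170)&(l==k)
ys,xs=np.where(red);print('red',len(xs),P[red].mean(0))
R=cv2.minAreaRect((P[red][:,:2]*1000).astype(np.float32));print(R)
b=(Z>.062)&(l==k)
n2,l2,s2,c2=cv2.connectedComponentsWithStats(b.astype(np.uint8))
for i in range(1,n2):
    q=P[l2==i]
    if len(q)>15: print('hi',len(q),q.mean(0),q[:,2].max(),cv2.minAreaRect((q[:,:2]*1000).astype(np.float32)))
cv2.imwrite('pics/c.png',cv2.resize(im[85:235,220:380],None,fx=4,fy=4,interpolation=cv2.INTER_CUBIC))
E
```

```text
table z 0.0008427166846433399 0.07146243509299437
116 [ 252  105   91  110 4968]
rect ((617.3466186523438, 67.16849517822266), (151.1027374267578, 271.7542419433594), 61.38716506958008)
red 755 [0.69234957 0.02630085 0.02676044]
((630.948486328125, 55.599281311035156), (127.74356842041016, 226.6226806640625), 60.20716857910156)
hi 432 [0.72402206 0.0073179  0.07582304] 0.08367002079988457 ((725.2960205078125, 7.40899658203125), (137.25999450683594, 24.62217903137207), 61.622291564941406)
hi 962 [0.56223552 0.09654814 0.07827236] 0.09065857995353034 ((563.5784912109375, 96.8304443359375), (110.79283905029297, 67.311767578125), 59.68161392211914)
```

View pics/c.png

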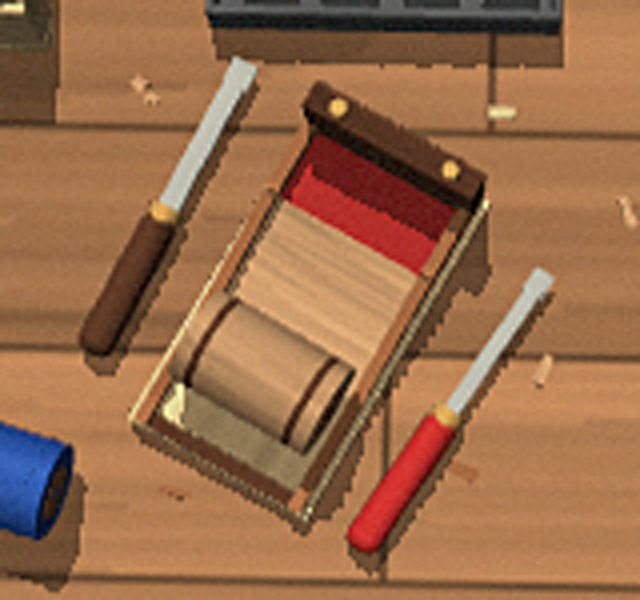

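Emit:
step_arm(
  commands=[
    {"fingers": 0,"dx": -0.045,"dy": -0.043,"dz": 0,"roll": 2},
    {"fingers": 0,"dx": -0.085,"dy": -0.08,"dz": 0,"roll": 4},
    {"fingers": 0,"dx": -0.125,"dy": -0.117,"dz": 0,"roll": 6},
    {"fingers": 0,"dx": -0.165,"dy": -0.155,"dz": 0,"roll": 8},
    {"fingers": 0,"dx": -0.205,"dy": -0.193,"dz": 0,"roll": 10},
    {"fingers": 0,"dx": -0.245,"dy": -0.23,"dz": 0,"roll": 12},
    {"fingers": 0,"dx": -0.285,"dy": -0.268,"dz": 0,"roll": 14},
    {"fingers": 0,"dx": -0.325,"dy": -0.306,"dz": 0,"roll": 14.5},
  ],
)

```text
time: 1.1
tool_pos: [0.4054, 0.2771, 0.231]
tcp_rot: [-0.776, -3.044, 0.0]
wrist_force: [1.1, 0.5, 0.0]
width: 0.499
grip_force: 0.0
```

```bash
cat > st.py <<'E'
import numpy as np
from workcell import *
from scipy.spatial.transform import Rotation as R
s=read_state();M=R.from_rotvec(s['tcp_rot']).as_matrix();a=np.radians(-28.6);u=np.array([np.cos(a),np.sin(a),0]);v=np.array([-u[1],u[0],0])
p=s['tool_pos']-np.array([.618,.066,0])
print('t',s['time'],'tcp',s['tool_pos'],'ramp',p@u,p@v,p[2],'F',s['wrist_force'],'w',s['width'])
yaw=np.degrees(np.arctan2(-M[1,0],-M[0,0]));print('yaw -x',yaw,'z',M[:,2])
t=u*-.135+np.array([.618,.066,.23]);print('to pre',M.T@(t-s['tool_pos']))
E
python3 st.py
```

```text
t 1.1 tcp [0.40544705 0.27710005 0.2309893 ] ramp -0.28766974595539885 0.08359488857293695 0.23098929520507117 F [1.05389845 0.51571181 0.01686762] w 0.4989964264463269
yaw -x -28.595867236541217 z [-1.23626403e-04 -1.23025996e-04 -9.99999985e-01]
to pre [-0.15266376 -0.08360574  0.00099569]
```

Emit:
step_arm(
  commands=[
    {"fingers": 0,"dx": -0.05,"dy": -0.028},
    {"fingers": 0,"dx": -0.1,"dy": -0.056},
    {"fingers": 0,"dx": -0.15,"dy": -0.083},
    {"fingers": 0,"dx": -0.152,"dy": -0.083},
    {"fingers": 0,"dx": -0.152,"dy": -0.083,"dz": 0.05},
    {"fingers": 0,"dx": -0.152,"dy": -0.083,"dz": 0.1},
    {"fingers": 0,"dx": -0.152,"dy": -0.083,"dz": 0.12},
    {"fingers": 0,"dx": -0.152,"dy": -0.083,"dz": 0.12},
  ],
)

```text
invalid input
```

```bash
python3 st.py; python3 - <<'E'
from workcell import *
import cv2,numpy as np
c=calibration("wrist");print(c)
a,d=read_camera("wrist");np.savez("w.npz",im=a,d=d,**c)
b,_=read_camera("scene")
cv2.imwrite("pics/w1.png",np.vstack([a,cv2.resize(b[160:310,250:490],(320,200))]if 0 else [a]))
cv2.imwrite("pics/s1.png",cv2.resize(b[140:300,250:490],None,fx=3,fy=3))
E
```

```text
t 1.1 tcp [0.40544705 0.27710005 0.2309893 ] ramp -0.28766974595539885 0.08359488857293695 0.23098929520507117 F [1.05389845 0.51571181 0.01686762] w 0.4989964264463269
yaw -x -28.595867236541217 z [-1.23626403e-04 -1.23025996e-04 -9.99999985e-01]
to pre [-0.15266376 -0.08360574  0.00099569]
{'intrinsics': array([[309.70691629,   0.        , 315.6843176 ],
       [  0.        , 309.70691629, 202.13239773],
       [  0.        ,   0.        ,   1.        ]]), 'world_to_cam': array([[ 0.47840943,  0.87813601, -0.00124958, -0.43711709],
       [-0.83738302,  0.45577776, -0.30175537,  0.25196551],
       [-0.26441273,  0.14540899,  0.95338457, -0.31262359],
       [ 0.        ,  0.        ,  0.        ,  1.        ]])}
```

View pics/w1.png

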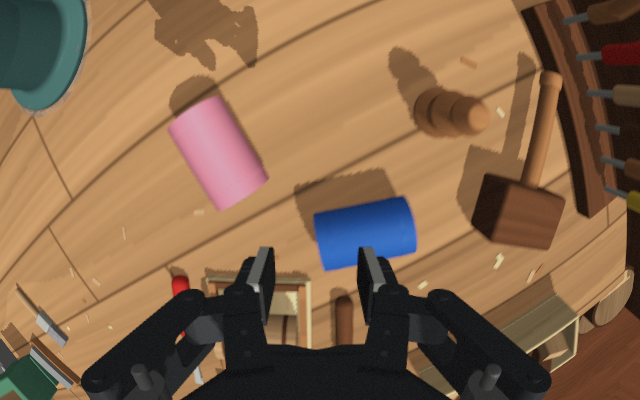

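View pics/s1.png

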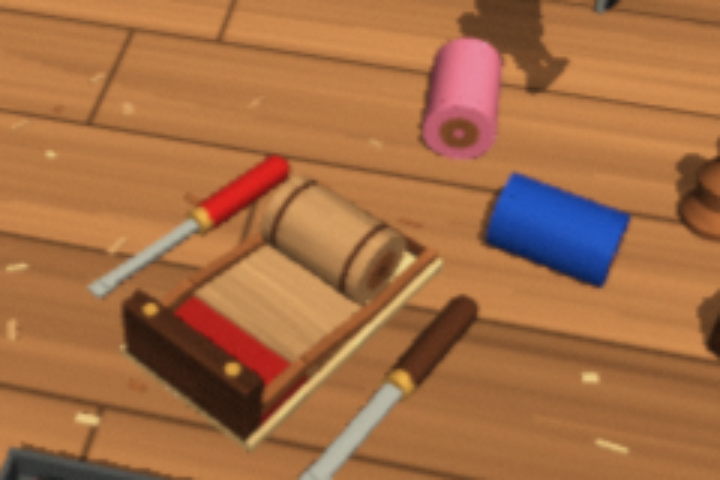

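The wrist view (before the move, which was refused for missing keys) shows the ramp's low end at (260,285) between the fingers, blue at (365,232) and pink at (218,150). The scene view shows the blank untouched on the apron at (335,240).

Emit:
step_arm(
  commands=[
    {"fingers": 0,"dx": -0.05,"dy": -0.028,"dz": 0,"roll": 0},
    {"fingers": 0,"dx": -0.1,"dy": -0.056,"dz": 0,"roll": 0},
    {"fingers": 0,"dx": -0.15,"dy": -0.083,"dz": 0,"roll": 0},
    {"fingers": 0,"dx": -0.152,"dy": -0.083,"dz": 0,"roll": 0},
    {"fingers": 0,"dx": -0.152,"dy": -0.083,"dz": 0.05,"roll": 0},
    {"fingers": 0,"dx": -0.152,"dy": -0.083,"dz": 0.1,"roll": 0},
    {"fingers": 0,"dx": -0.152,"dy": -0.083,"dz": 0.12,"roll": 0},
    {"fingers": 0,"dx": -0.152,"dy": -0.083,"dz": 0.12,"roll": 0},
  ],
)

```text
time: 2.2
tool_pos: [0.496, 0.134, 0.1088]
tcp_rot: [-0.772, -3.04, 0.003]
wrist_force: [-0.4, 0.6, -0.1]
width: 0.497
grip_force: 0.0
```

```bash
python3 st.py; python3 - <<'E'
from workcell import *
import cv2,numpy as np
b,_=read_camera("scene")
cv2.imwrite("pics/s2.png",cv2.resize(b[110:290,250:490],None,fx=3,fy=3))
E
```

```text
t 2.2 tcp [0.49598042 0.13402874 0.10877184] ramp -0.13969591780501472 0.0013182930345227509 0.1087718352454814 F [-0.36531919  0.55555732 -0.08025107] w 0.4973564317918269
yaw -x -28.519133466594987 z [-5.73609571e-03 -7.02327207e-04 -9.99983302e-01]
to pre [-0.00412365 -0.0017318  -0.12124378]
```

View pics/s2.png

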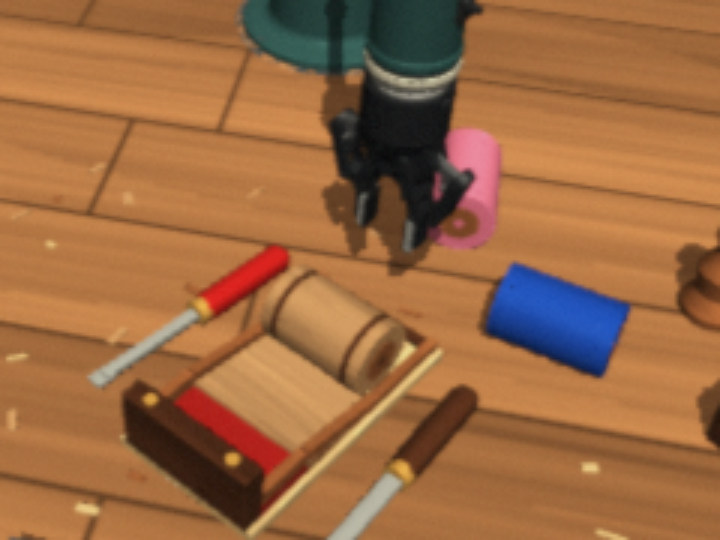

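The gripper (385,190) hangs behind the low end of the ramp, centred on the blank (335,330), and clear of the tools.

Emit:
step_arm(
  commands=[
    {"fingers": 0,"dx": 0,"dy": -0.001,"dz": 0.04,"roll": 0},
    {"fingers": 0,"dx": 0,"dy": -0.001,"dz": 0.08,"roll": 0},
    {"fingers": 0,"dx": 0,"dy": -0.001,"dz": 0.08,"roll": 0},
    {"fingers": 0,"dx": -0.006,"dy": -0.001,"dz": 0.08,"roll": 0},
    {"fingers": 0,"dx": -0.012,"dy": -0.001,"dz": 0.08,"roll": 0},
    {"fingers": 0,"dx": -0.018,"dy": -0.001,"dz": 0.08,"roll": 0},
    {"fingers": 0,"dx": -0.024,"dy": -0.001,"dz": 0.08,"roll": 0},
    {"fingers": 0,"dx": -0.024,"dy": -0.001,"dz": 0.08,"roll": 0},
  ],
)

```text
time: 3.25
tool_pos: [0.5201, 0.1206, 0.0316]
tcp_rot: [0.776, 3.043, 0.0]
wrist_force: [-0.1, 0.2, 0.8]
width: 0.499
grip_force: 0.0
```

```bash
python3 st.py; python3 - <<'E'
from workcell import *
import cv2,numpy as np
b,_=read_camera("scene")
cv2.imwrite("pics/s3.png",cv2.resize(b[110:290,250:490],None,fx=3,fy=3))
E
```

```text
t 3.25 tcp [0.52010425 0.12056623 0.03160852] ramp -0.1120712080692902 0.0010463259442675815 0.031608520209153924 F [-0.07237564  0.17502719  0.76446671] w 0.49922711790238894
yaw -x -28.621799291655574 z [ 6.90651197e-04  1.12290277e-04 -9.99999755e-01]
to pre [ 0.02281878 -0.00096985 -0.19840455]
```

View pics/s3.png

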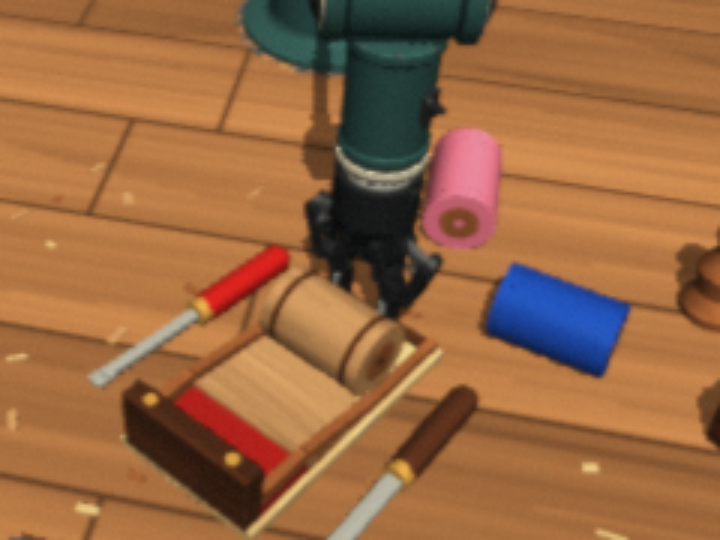

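Emit:
step_arm(
  commands=[
    {"fingers": 0,"dx": -0.004,"dy": 0,"dz": 0,"roll": 0},
    {"fingers": 0,"dx": -0.008,"dy": 0,"dz": 0,"roll": 0},
    {"fingers": 0,"dx": -0.012,"dy": 0,"dz": 0,"roll": 0},
    {"fingers": 0,"dx": -0.016,"dy": 0,"dz": 0,"roll": 0},
    {"fingers": 0,"dx": -0.02,"dy": 0,"dz": 0,"roll": 0},
    {"fingers": 0,"dx": -0.024,"dy": 0,"dz": 0,"roll": 0},
    {"fingers": 0,"dx": -0.028,"dy": 0,"dz": 0,"roll": 0},
    {"fingers": 0,"dx": -0.032,"dy": 0,"dz": 0,"roll": 0},
  ],
)

```text
time: 4.3
tool_pos: [0.5476, 0.1054, 0.0312]
tcp_rot: [-0.776, -3.044, 0.0]
wrist_force: [-0.4, 1.0, 0.5]
width: 0.501
grip_force: 0.8
```

```bash
cat > bl.py <<'E'
from h import *
from workcell import *
b,d=read_camera("top");c=calibration("top");P=cloud(d,c['intrinsics'],c['world_to_cam'])
a=np.radians(-28.6);u=np.array([np.cos(a),np.sin(a),0]);v=np.array([-u[1],u[0],0])
Q=P-np.array([.618,.066,0]);X=Q@u;Y=Q@v;Z=Q[...,2];h=cv2.cvtColor(b,cv2.COLOR_BGR2HSV)
m=(abs(Y)<.068)&(X>-.11)&(X<.105)&(Z>.045)&(Z<.115)&(h[...,2]>70)&(h[...,1]>60)&(h[...,0]<25)
n,l,s,_=cv2.connectedComponentsWithStats(m.astype(np.uint8));k=1+s[1:,4].argmax();m=l==k
print('n',m.sum(),'x pct',np.percentile(X[m],[3,50,97]),'y',np.percentile(Y[m],[2,98]),'zmax',np.percentile(Z[m],98),cv2.minAreaRect(np.c_[X[m],Y[m]].astype(np.float32)*1000))
E
python3 st.py;python3 bl.py
```

```text
t 4.3 tcp [0.54761181 0.10540828 0.03124221] ramp -0.08066405669937866 0.0009055463311728879 0.031242210646749688 F [-0.39383327  1.01284788  0.46077778] w 0.5007657025920795
yaw -x -28.58567012873239 z [-2.40307421e-04 -1.14919260e-05 -9.99999971e-01]
to pre [ 0.05437701 -0.00091681 -0.19874651]
n 218 x pct [-0.05827279 -0.02652231  0.00130475] y [-0.05415151 -0.01905208] zmax 0.09009740729497806 ((-29.02848243713379, -34.52043914794922), (68.15816497802734, 42.852046966552734), 5.784860610961914)
```

Emit:
step_arm(
  commands=[
    {"fingers": 0,"dx": -0.005,"dy": 0,"dz": -0.001,"roll": 0},
    {"fingers": 0,"dx": -0.01,"dy": 0,"dz": -0.002,"roll": 0},
    {"fingers": 0,"dx": -0.015,"dy": 0,"dz": -0.003,"roll": 0},
    {"fingers": 0,"dx": -0.02,"dy": 0,"dz": -0.004,"roll": 0},
    {"fingers": 0,"dx": -0.025,"dy": 0,"dz": -0.005,"roll": 0},
    {"fingers": 0,"dx": -0.03,"dy": 0,"dz": -0.006,"roll": 0},
    {"fingers": 0,"dx": -0.035,"dy": 0,"dz": -0.007,"roll": 0},
    {"fingers": 0,"dx": -0.04,"dy": 0,"dz": -0.008,"roll": 0},
  ],
)

```text
time: 5.35
tool_pos: [0.5829, 0.0862, 0.0394]
tcp_rot: [0.776, 3.044, 0.0]
wrist_force: [-2.2, 0.5, 1.6]
width: 0.5
grip_force: 0.9
```

```bash
python3 st.py;python3 bl.py; python3 - <<'E'
from workcell import *
import cv2
b,_=read_camera("scene")
cv2.imwrite("pics/s4.png",cv2.resize(b[110:290,250:490],None,fx=3,fy=3))
E
```

```text
t 5.35 tcp [0.5829391  0.08623115 0.03936411] ramp -0.040467363606442396 0.000979235079764905 0.03936410649551501 F [-2.20531313  0.46495939  1.62877527] w 0.5004782485495489
yaw -x -28.5845847806718 z [ 7.44359937e-05  6.19831081e-06 -9.99999997e-01]
to pre [ 0.094521   -0.00094597 -0.19064183]
n 172 x pct [-0.01610775  0.01553598  0.04036739] y [-0.0539154  -0.02522119] zmax 0.09765281158467028 ((14.800844192504883, -44.374298095703125), (67.20732879638672, 31.79785919189453), 16.5168514251709)
```

View pics/s4.png

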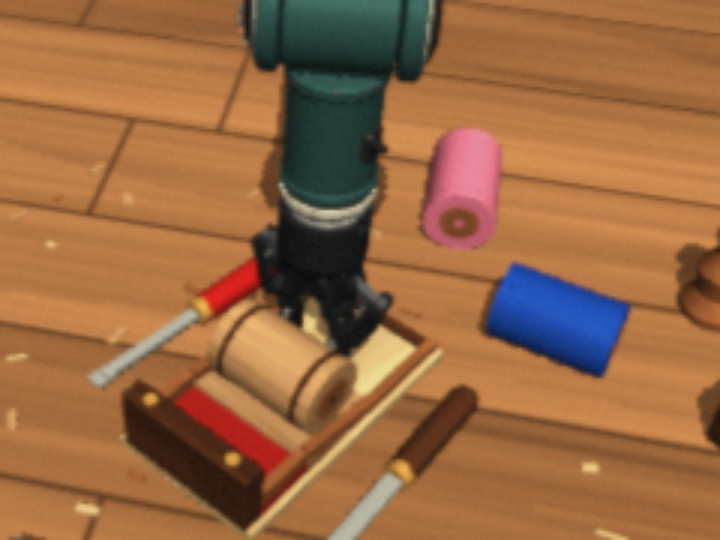

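The blank sits square on the slope at (285,365), with both fingers behind it.

Emit:
step_arm(
  commands=[
    {"fingers": 0,"dx": -0.005,"dy": 0,"dz": -0.001,"roll": 0},
    {"fingers": 0,"dx": -0.01,"dy": 0,"dz": -0.002,"roll": 0},
    {"fingers": 0,"dx": -0.015,"dy": 0,"dz": -0.003,"roll": 0},
    {"fingers": 0,"dx": -0.02,"dy": 0,"dz": -0.004,"roll": 0},
    {"fingers": 0,"dx": -0.025,"dy": 0,"dz": -0.005,"roll": 0},
    {"fingers": 0,"dx": -0.03,"dy": 0,"dz": -0.006,"roll": 0},
    {"fingers": 0,"dx": -0.035,"dy": 0,"dz": -0.007,"roll": 0},
    {"fingers": 0,"dx": -0.04,"dy": 0,"dz": -0.008,"roll": 0},
  ],
)

```text
time: 6.45
tool_pos: [0.618, 0.0671, 0.0473]
tcp_rot: [-0.776, -3.044, 0.0]
wrist_force: [-2.2, 0.9, 1.8]
width: 0.503
grip_force: 0.9
```

Emit:
step_arm(
  commands=[
    {"fingers": 0,"dx": -0.004,"dy": 0,"dz": 0,"roll": 0},
    {"fingers": 0,"dx": -0.008,"dy": 0,"dz": 0,"roll": 0},
    {"fingers": 0,"dx": -0.012,"dy": 0,"dz": 0,"roll": 0},
    {"fingers": 0,"dx": -0.016,"dy": 0,"dz": 0,"roll": 0},
    {"fingers": 0,"dx": -0.019,"dy": 0,"dz": 0,"roll": 0},
    {"fingers": 0,"dx": -0.019,"dy": 0,"dz": 0,"roll": 0},
    {"fingers": 0,"dx": -0.019,"dy": 0,"dz": 0,"roll": 0},
  ],
)

```text
time: 7.32
tool_pos: [0.6343, 0.0582, 0.0472]
tcp_rot: [-0.775, -3.044, 0.0]
wrist_force: [-0.0, -0.4, -0.4]
width: 0.496
grip_force: 0.0
```

```bash
python3 st.py;python3 bl.py; python3 - <<'E'
from workcell import *
import cv2
b,_=read_camera("scene")
cv2.imwrite("pics/s5.png",cv2.resize(b[110:290,250:490],None,fx=3,fy=3))
E
```

```text
t 7.325 tcp [0.63432395 0.05819787 0.04722761] ramp 0.018066969079568385 0.0009640065577705085 0.04722761336293305 F [-0.00222274 -0.40646779 -0.41383098] w 0.4961779687136218
yaw -x -28.581663518311476 z [-1.63914111e-04 -1.16373612e-05 -9.99999986e-01]
to pre [ 0.15309256 -0.00093122 -0.18275112]
n 134 x pct [0.05247916 0.08105105 0.10276381] y [-0.05385493 -0.02832598] zmax 0.10230809723209662 ((75.04740905761719, -41.05944061279297), (58.63129425048828, 27.473329544067383), 2.8595876693725586)
```

View pics/s5.png

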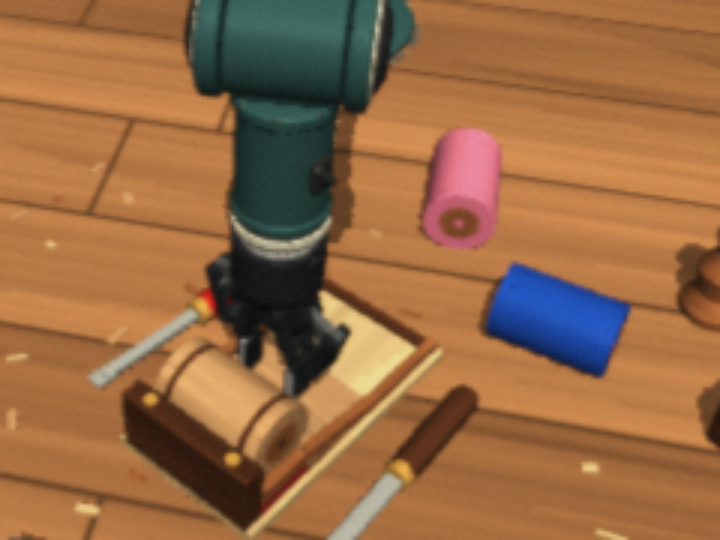

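The blank has dropped into the rest against the stop at (230,405), and the fingers are free of it. Backing off and up.

Emit:
step_arm(
  commands=[
    {"fingers": 0,"dx": 0.015,"dy": 0,"dz": 0,"roll": 0},
    {"fingers": 0,"dx": 0.03,"dy": 0,"dz": -0.01,"roll": 0},
    {"fingers": 0,"dx": 0.05,"dy": 0,"dz": -0.04,"roll": 0},
    {"fingers": 0,"dx": 0.07,"dy": 0,"dz": -0.08,"roll": 0},
    {"fingers": 0,"dx": 0.1,"dy": 0,"dz": -0.12,"roll": 0},
    {"fingers": 0,"dx": 0.14,"dy": 0,"dz": -0.15,"roll": 0},
    {"fingers": 0,"dx": 0.16,"dy": 0,"dz": -0.15,"roll": 0},
    {"fingers": 0,"dx": 0.16,"dy": 0,"dz": -0.15,"roll": 0},
  ],
)

```text
time: 8.43
tool_pos: [0.4921, 0.1353, 0.1969]
tcp_rot: [-0.772, -3.045, 0.0]
wrist_force: [0.2, -0.2, -0.2]
width: 0.5
grip_force: 0.0
```

```bash
python3 bl.py; sleep 0; python3 bl.py; python3 st.py
```

```text
n 956 x pct [0.04069334 0.06802593 0.10206737] y [-0.05283446  0.05411588] zmax 0.10088623780496256 ((71.89752197265625, 1.1458053588867188), (110.74221801757812, 65.88069152832031), 89.87986755371094)
n 951 x pct [0.04077421 0.06776775 0.10165035] y [-0.0524851   0.05372324] zmax 0.10100751774054695 ((72.20677185058594, 1.2021102905273438), (110.37896728515625, 65.40678405761719), 89.59729766845703)
t 8.525 tcp [0.49322983 0.13452985 0.19606724] ramp -0.1423507690309005 0.0004415789517986657 0.19606723562375833 F [ 0.70089534 -0.50241882  0.92606517] w 0.5014284087700693
yaw -x -28.5462044150838 z [-1.30611813e-03 -7.30510447e-04 -9.99998880e-01]
to pre [-0.00732326 -0.00049144 -0.03393803]
```

The blank is still, centred at x about 72 mm and y about 1 mm, square to the ramp.

```bash
python3 -c "from workcell import *;print(finish_job())"
```

```text
the job is handed in; nothing more can be done
None
```

I pushed the blank up the slope and over the lip into the red-floored rest against the stop, took the hand away and handed the job in. The last measurement had it still and square, about 72 mm uphill and 1 mm off the centre line; no verdict came back.

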